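Bending tools back into their nests

TASK

Put two of the rule bender's tools away in their plywood nests: stand the round brass mandrel in the round nest and the long aluminium forming block in the long rectangular nest. Each must stand upright, right down on the floor of its nest, and be let go.

Things in the scene. Friction and masses are not known exactly. Their poses are not given: they have to be found in the camera images.
- mandrel_mid (a point): Centre (half-way up) of the round brass mandrel: a loose solid plain cylinder standing upright on the bench, 42 mm in diameter, 56 mm high, about 0.5 kg, with a small dark centre mark on its top. z is its axis, up. A short, fat dark steel roller (70 mm wide, 34 mm high) on the bench is not it. Grip it by its sides in the upper half, so that the fingertips stay above the nest board.
- block_mid (a point): Centre (half-way up) of the aluminium forming block: a loose silvery block standing on the bench, 30 mm wide along its x, 70 mm long along its y, 56 mm high along its z (up), about 0.3 kg, with a dark line along the middle of its top. Either way round is the same. Grip it across the 30 mm width, in the upper half. The dark square steel die that stands in the square nest is not it.
- round_nest_floor (a point): Centre of the floor of the round pocket, 62 mm in diameter and 12 mm deep, in a fixed plywood board 110 x 130 mm (x, y) and 18 mm thick lying on the bench; the point is 6 mm above the bench, the board's top 12 mm above it. z is up.
- long_nest_floor (a point): Centre of the floor of the long rectangular pocket, 52 mm along its x, 92 mm along its y and 12 mm deep, in another fixed plywood board 110 x 130 mm (x, y) and 18 mm thick; the point is 6 mm above the bench, the board's top 12 mm above it. z is up. A third such board has a square pocket with a dark steel die in it.
Mind the look-alikes: they are no part of the job. What is shaped like the part that bears block_mid but purple is not meant.

How it is judged:
At the end, for the whole second after the job is handed in: The brass mandrel stands in the round nest (its centre within 15 mm of the nest's centre) and the aluminium block in the long nest (within 18 mm), each upright within 7 degrees, on the nest's floor within 5 mm, released and at rest (horizontal distance between mandrel_mid and round_nest_floor below 0.015 m and z of mandrel_mid in the frame of round_nest_floor below 0.033 m and angle between each of mandrel_mid, block_mid's own z axis and vertical below 0.12 rad and horizontal distance between block_mid and long_nest_floor below 0.018 m and z of block_mid in the frame of long_nest_floor below 0.033 m and linear speed of each of mandrel, block below 0.02 m/s); the robot touches nothing.
It also fails if it takes over 54 s, if anything falls off the work surface, if the arm or the gripper's body presses on something with over 40 N, if the wrist force passes 120 N, or if a joint passes its speed limit or range.

ROBOT

A 6-joint arm with a two-finger parallel gripper is mounted at the origin on the work surface. World frame = base frame: x ahead of the robot, y to its left, z up, the work surface at z = 0. Lengths are in m, angles in rad, forces in N, time in s.
With the tool pointing down it reaches from about 0.375 to 0.975 m from the base axis. Payload 3.8 kg.
Tool frame: the origin (TCP) lies midway between the tips of the shut fingers; the grasp point (between the pads) lies 19 mm behind it; z points along the fingers, y is the line along which they close (so a half turn about z gives the same grasp; the last joint's range is limited). The gripper opens to 85 mm and grips with 20 to 120 N. Pads are 22 mm wide; open, the fingers measure 114 mm over their backs; the gripper's body (76 mm by 85 mm) begins 54 mm behind the grasp point. The pads swing forward as they close: fully open they stand 13 mm farther back than shut.
Start: joints at [1.229, 0.264, 1.604, -0, 1.274, -0.037], TCP at [0.203, 0.644, 0.231] pointing down, gripper open.
Joint ranges: [-2.63, 2.63], [-0.94, 2.18], [0.31, 2.57], [-1.31, 4.45], [0, 2.66], [-2.55, 2.55]. Speed limits (rad/s): [2.57, 2.57, 3.14, 3.14, 3.14, 3.14].

INTERFACE

Orientations are given as a rotation vector (axis times angle).
In Python, from workcell import bot, imaging gives the robot as it stands.
- The arm moves only by the tool step_arm, never from a script. Its argument "series" is a list of rows, each an object of numbers: "grip": the closure, from -1 (fully open) to 1 (shut); "x", "y", "z": the shift along the tool's x, y, z normalised to -1 to 1, where 1 is 500 mm; "ax", "ay", "az": the turn, a rotation vector about the tool's x, y, z normalised to -1 to 1, where 1 is 30 degrees. A call has 1 to 12 rows; each row is the pose to reach, as a shift and turn from the pose commanded when the call began, along the tool's axes at that moment; what a row does not reach only later rows make up. A row lasts 1/10 s, in which the tool goes at most 50 mm and 8.59 degrees, less where a joint would pass 70% of its speed; a pose out of reach is approached as far as the arm can. A call with a number of a shift or a turn outside -1 to 1 is refused whole. A call with a gripper value outside its range is refused whole. The fingers move at their own pace and stop on an object; "force" is the grip in N (left out, the last holds). Time passes only in rows, so rows that repeat a pose let the fingers close. It gives the time, the measured TCP pose, the force, the opening and the grip force at its end, in the units of the state.
- bot.read_state(): the state, without advancing time (a new reading comes with each control period).
- imaging.read_camera(name): name is "scene" or "top" or "wrist"; returns a dict with "img" (400x640x3 uint8, red, green, blue), "fx", "fy", "cx", "cy" (pixels), "R" (3x3) and "t" (3): a world point X has camera coordinates R X + t. Camera axes: x right, y down, z forward; pixel columns grow to the right and rows downward; lengths in m; the calibration is good to about 2 mm. A picture is of the moment at which its call begins. There is no depth.
- bot.finish_job(): hands the job in; it is judged then, once.
The state is a dict: "time": time; "q": joint angles; "joint_vel": joint speeds; "joint_torque": joint torques, N m; "tool_pos": TCP position; "tcp_rot": TCP orientation; "wrist_force": force on the tool from outside, world axes, zero at the start; "torque": the same for the moment, N m; "width": opening from 0.0 (shut) to 1.0 (fully open); "grip_force": force on a finger pad.
Only numpy, scipy, OpenCV 4.12 (cv2) and the standard library are available. Lean on these libraries where they do the work, as an engineer would, in place of code of your own. Each camera call takes 0.05 s, during which the arm holds its last target. There are 200 camera calls.

## Working session

There is one attempt and no reset: what is moved stays moved. The work goes in short steps, Python scripts to look and compute and a tool call to move; the robot and the scene stay as the last step left them, time stands still between calls to the robot, and variables do not carry over. Pictures are saved under pics/ and viewed, at most 10 in all, crops included, and the job is handed in when it is done.

Besides the shell and the picture viewer there is one more tool, called after "Request:" as name(argument=value, ...) on one line, values as JSON. step_arm: Moves the arm, as the interface text tells. Scaled input: -1 to 1 covers 500 mm each way for a shift and 30 degrees each way for a turn. Its arguments: {"type":"object","properties":{"series":{"type":"array","items":{"type":"object","properties":{"grip":{"type":"number"},"x":{"type":"number","minimum":-1,"maximum":1},"y":{"type":"number","minimum":-1,"maximum":1},"z":{"type":"number","minimum":-1,"maximum":1},"ax":{"type":"number","minimum":-1,"maximum":1},"ay":{"type":"number","minimum":-1,"maximum":1},"az":{"type":"number","minimum":-1,"maximum":1}}}},"force":{"type":"number"}},"required":["series"]}

```bash
mkdir -p pics; python3 - <<'E'
from workcell import bot, imaging
import cv2,pickle
s=bot.read_state();print({k:s[k] for k in('time','tool_pos','tcp_rot','width')})
for n in("top","scene"):
    c=imaging.read_camera(n);pickle.dump(c,open(f'pics/{n}0.pkl','wb'))
    cv2.imwrite(f'pics/{n}0.png',c["img"][:,:,::-1]);print(n,c['fx'],c['R'],c['t'])
E
```

```text
{'time': 0.0, 'tool_pos': array([0.20233304, 0.64318588, 0.22994292]), 'tcp_rot': array([-0.476837  , -3.10479513,  0.00351351]), 'width': 0.9965268498548498}
top 438.5798895010646 [[ 0.18256389 -0.98319238  0.0017801 ]
 [-0.96257682 -0.17910413 -0.20339022]
 [ 0.20029054  0.03541823 -0.97909614]] [-0.11122256  0.49655806  0.8185714 ]
scene 376.18572105495485 [[-0.10352482  0.99454169 -0.01301662]
 [ 0.7606644   0.07073437 -0.64528004]
 [-0.64083718 -0.07670377 -0.76383522]] [ 0.10405485 -0.32221111  1.04845093]
```

View pics/top0.png

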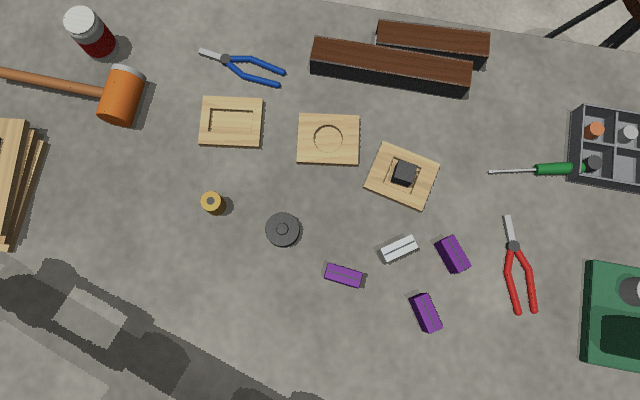

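View pics/scene0.png

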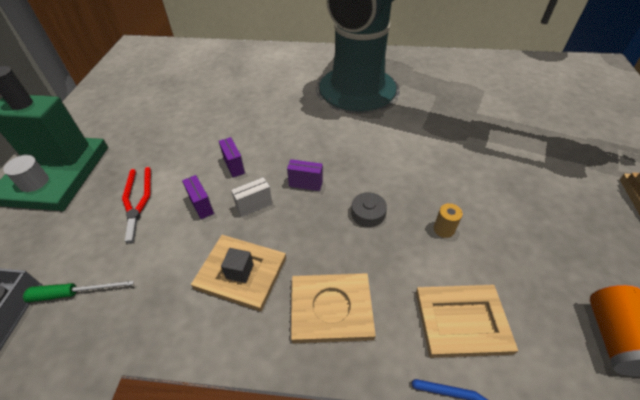

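The top view shows the mandrel at (211,201), the silver block at (400,249), the round nest at (328,138) and the long nest at (231,121). The steel roller is at (282,229), with three purple decoys around it. Next I'll enlarge these four regions.

```bash
python3 - <<'E'
import cv2,pickle,numpy as np
c=pickle.load(open('pics/top0.pkl','rb'));im=c['img'][:,:,::-1].copy()
def crop(u,v,w=40,h=30): return cv2.resize(im[v-h:v+h,u-w:u+w],(400,300),interpolation=cv2.INTER_NEAREST)
a=np.vstack([np.hstack([crop(211,201),crop(400,249)]),np.hstack([crop(328,138),crop(231,121)])])
cv2.imwrite('pics/crops.png',a)
hsv=cv2.cvtColor(im,cv2.COLOR_BGR2HSV)
for u,v in[(204,203),(218,203),(211,201),(395,243),(403,254),(400,249),(328,138),(305,125),(231,121),(230,140),(260,180)]:print(u,v,hsv[v,u])
E
```

```text
204 203 [ 22 125 190]
218 203 [ 22 125 191]
211 201 [23 10 98]
395 243 [ 70   4 197]
403 254 [ 50   4 183]
400 249 [ 90   4 201]
328 138 [ 20  77 191]
305 125 [ 19  77 188]
231 121 [ 23  71 191]
230 140 [ 19  79 185]
260 180 [ 22  20 138]
```

View pics/crops.png

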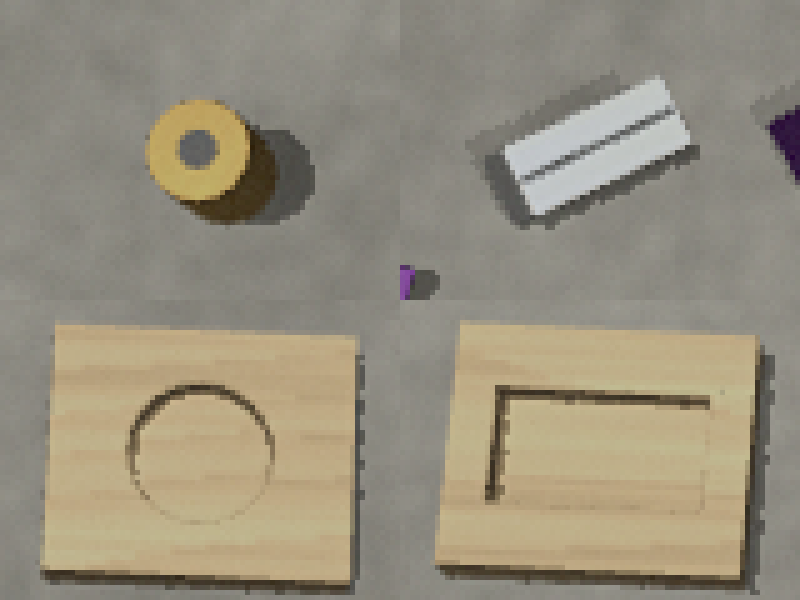

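The crops show the mandrel's full top with its centre mark, and the block's top with its middle line and no visible side. The round pocket's rim is centred near (328.1,138.8). The long pocket's rim corners are near (210.4,108.4), (253.2,110.6), (251.6,133.6) and (208.4,131).

```bash
cat > h.py <<'E'
import numpy as np,cv2
def cast(c,uv,z):
    uv=np.atleast_2d(uv).astype(float)
    d=np.c_[(uv[:,0]-c['cx'])/c['fx'],(uv[:,1]-c['cy'])/c['fy'],np.ones(len(uv))]@c['R']
    o=-c['R'].T@c['t']
    return (o+d*((z-o[2])/d[:,2])[:,None])[:,:2]
def blob(mask,seed):
    n,l=cv2.connectedComponents(mask.astype(np.uint8));k=l[seed[1],seed[0]]
    return max(cv2.findContours((l==k).astype(np.uint8),cv2.RETR_EXTERNAL,cv2.CHAIN_APPROX_NONE)[0],key=len)
def rect(c,cnt,z):
    p=(cast(c,cnt[:,0],z)*1000).astype(np.float32);r=cv2.minAreaRect(p);b=cv2.boxPoints(r)
    e=[b[1]-b[0],b[2]-b[1]];L=max(e,key=np.linalg.norm)
    return np.round(r[0],1),np.round(r[1],1),'long-axis deg',round(float(np.degrees(np.arctan2(L[1],L[0]))),1)
E
python3 - <<'E'
from h import *
import pickle
from scipy.spatial.transform import Rotation as R
from workcell import bot
c=pickle.load(open('pics/top0.pkl','rb'));H=cv2.cvtColor(c['img'],cv2.COLOR_RGB2HSV);h,s,v=[H[...,i].astype(int) for i in range(3)]
print('mandrel',rect(c,blob((s>90)&(v>140)&(h>15),(204,203)),.056), cast(c,(211,201),.056))
m=(s<14)&(v>165);m=cv2.morphologyEx(m.astype(np.uint8),cv2.MORPH_CLOSE,np.ones((5,5)))
print('block',rect(c,blob(m,(400,249)),.056))
w=(s>50)&(v>150)&(h<28)
print('round board',rect(c,blob(w,(305,125)),.018),'pocket',cast(c,(328.1,138.8),.018))
print('long board',rect(c,blob(w,(230,140)),.018))
q=cast(c,[(210.4,108.4),(253.2,110.6),(251.6,133.6),(208.4,131)],.018);print('pocket',q.mean(0),np.degrees(np.arctan2(*(q[1]-q[0]+q[2]-q[3])[::-1])),np.linalg.norm(np.diff(q,axis=0),axis=1))
st=bot.read_state();print(R.from_rotvec(st['tcp_rot']).as_matrix().round(3))
E
```

```text
mandrel (array([473.3, 186.3]), array([39.1, 38.8]), 'long-axis deg', 74.1) [[0.47253367 0.18411879]]
block (array([ 449.1, -193.8]), array([28.5, 68.4]), 'long-axis deg', -54.8)
round board (array([658.1, -17.6]), array([110.2, 130.3]), 'long-axis deg', -82.2) pocket [[ 0.65578793 -0.01876424]]
long board (array([658.8, 195.1]), array([109.7, 129.7]), 'long-axis deg', -82.3)
pocket [0.65752505 0.19311113] -82.82301057635739 [0.09249478 0.05231815 0.09239852]
[[-0.954  0.3   -0.001]
 [ 0.3    0.954 -0.002]
 [ 0.    -0.002 -1.   ]]
```

Request:
step_arm(series=[{"x":-0.789,"y":-0.71,"z":0.1,"az":1,"grip":-1},{"x":-0.789,"y":-0.71,"z":0.1,"az":1,"grip":-1},{"x":-0.789,"y":-0.71,"z":0.1,"az":1,"grip":-1},{"x":-0.789,"y":-0.71,"z":0.1,"az":1,"grip":-1},{"x":-0.789,"y":-0.71,"z":0.1,"az":1,"grip":-1},{"x":-0.789,"y":-0.71,"z":0.1,"az":1,"grip":-1},{"x":-0.789,"y":-0.71,"z":0.1,"az":1,"grip":-1},{"x":-0.789,"y":-0.71,"z":0.1,"az":1,"grip":-1},{"x":-0.789,"y":-0.71,"z":0.1,"az":1,"grip":-1},{"x":-0.789,"y":-0.71,"z":0.1,"az":1,"grip":-1},{"x":-0.789,"y":-0.71,"z":0.1,"az":1,"grip":-1},{"x":-0.789,"y":-0.71,"z":0.1,"az":1,"grip":-1}])

```text
validation failed for argument at $.se...
```

Request:
step_arm(series=[{"x":0,"az":0},{"x":0},{"x":0}])

```text
validation failed for argument at $.se...
```

```bash
cat >> h.py <<'E'
from scipy.spatial.transform import Rotation as Rot
def plan(st,xyz,yaw):  # row values to reach xyz with tool y at yaw deg
    M=Rot.from_rotvec(st['tcp_rot']).as_matrix()
    y=np.radians(yaw);ty=np.array([np.cos(y),np.sin(y),0]);tz=np.array([0,0,-1.]);T=np.c_[np.cross(ty,tz),ty,tz]
    return np.round(M.T@(np.array(xyz)-st['tool_pos'])/.5,4),np.round(np.degrees(Rot.from_matrix(M.T@T).as_rotvec())/30,4)
E
python3 - <<'E'
from h import *
from workcell import bot,imaging
st=bot.read_state();print(st['time'],st['tool_pos'],plan(st,(.473,.186,.025),35.2))
c=imaging.read_camera('wrist');cv2.imwrite('pics/w1.png',c['img'][:,:,::-1])
d=c['R']@np.array([.473,.186,.056])+c['t'];print('pred',d[0]/d[2]*c['fx']+c['cx'],d[1]/d[2]*c['fy']+c['cy'])
E
```

```text
0.1 [0.20235104 0.6432565  0.23005786] (array([-0.7909, -0.709 ,  0.4115]), array([-3.9000e-03,  1.1000e-03,  1.2445e+00]))
pred 86.25328363294167 430.8180599974115
```

View pics/w1.png

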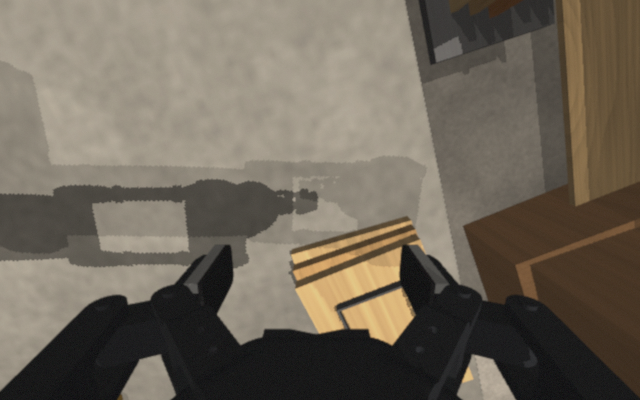

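The calls were refused and the arm has not moved; the wrist view still shows the start position over the stacked boards. I'll retry with every field in each row.

Request:
step_arm(series=[{"x":-0.789,"y":-0.71,"z":0.1,"ax":0,"ay":0,"az":1,"grip":-1},{"x":-0.789,"y":-0.71,"z":0.1,"ax":0,"ay":0,"az":1,"grip":-1},{"x":-0.789,"y":-0.71,"z":0.1,"ax":0,"ay":0,"az":1,"grip":-1},{"x":-0.789,"y":-0.71,"z":0.1,"ax":0,"ay":0,"az":1,"grip":-1},{"x":-0.789,"y":-0.71,"z":0.1,"ax":0,"ay":0,"az":1,"grip":-1},{"x":-0.789,"y":-0.71,"z":0.1,"ax":0,"ay":0,"az":1,"grip":-1},{"x":-0.789,"y":-0.71,"z":0.1,"ax":0,"ay":0,"az":1,"grip":-1},{"x":-0.789,"y":-0.71,"z":0.1,"ax":0,"ay":0,"az":1,"grip":-1},{"x":-0.789,"y":-0.71,"z":0.1,"ax":0,"ay":0,"az":1,"grip":-1},{"x":-0.789,"y":-0.71,"z":0.1,"ax":0,"ay":0,"az":1,"grip":-1},{"x":-0.789,"y":-0.71,"z":0.1,"ax":0,"ay":0,"az":1,"grip":-1},{"x":-0.789,"y":-0.71,"z":0.1,"ax":0,"ay":0,"az":1,"grip":-1}])

```text
time: 1.35
tool_pos: [0.4735, 0.1833, 0.1806]
tcp_rot: [1.271, 2.873, -0.003]
wrist_force: [-0.1, 0.3, 0.5]
width: 0.999
grip_force: 0.0
```

```bash
python3 - <<'E'
from h import *
from workcell import bot,imaging
c=imaging.read_camera('wrist');c=imaging.read_camera('wrist')
st=bot.read_state();print(st['time'],st['tool_pos'],plan(st,(.473,.186,.025),42.5))
H=cv2.cvtColor(c['img'],cv2.COLOR_RGB2HSV);h,s,v=[H[...,i].astype(int) for i in range(3)]
cv2.imwrite('pics/w2.png',c['img'][:,:,::-1])
d=c['R']@np.array([.473,.186,.056])+c['t'];print('pred',d[0]/d[2]*c['fx']+c['cx'],d[1]/d[2]*c['fy']+c['cy'])
E
```

```text
1.45 [0.47224143 0.18627657 0.18093167] (array([-0.0017,  0.0009,  0.3119]), array([-0.0012, -0.0016, -0.0033]))
pred 317.07947186960484 189.8984993696669
```

View pics/w2.png

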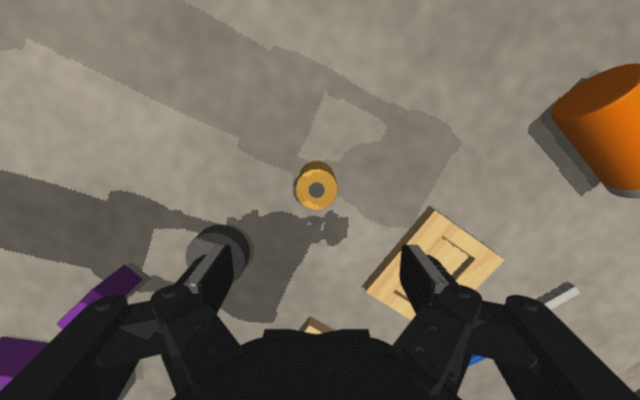

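The mandrel's mark is at (316,190), and the prediction was (317,190). I'll descend and grip.

Request:
step_arm(force=50, series=[{"x":-0.002,"y":0.001,"z":0.1,"ax":0,"ay":0,"az":0,"grip":-1},{"x":-0.002,"y":0.001,"z":0.2,"ax":0,"ay":0,"az":0,"grip":-1},{"x":-0.002,"y":0.001,"z":0.27,"ax":0,"ay":0,"az":0,"grip":-1},{"x":-0.002,"y":0.001,"z":0.312,"ax":0,"ay":0,"az":0,"grip":-1},{"x":-0.002,"y":0.001,"z":0.312,"ax":0,"ay":0,"az":0,"grip":-1},{"x":-0.002,"y":0.001,"z":0.312,"ax":0,"ay":0,"az":0,"grip":1},{"x":-0.002,"y":0.001,"z":0.312,"ax":0,"ay":0,"az":0,"grip":1},{"x":-0.002,"y":0.001,"z":0.312,"ax":0,"ay":0,"az":0,"grip":1},{"x":-0.002,"y":0.001,"z":0.312,"ax":0,"ay":0,"az":0,"grip":1},{"x":-0.002,"y":0.001,"z":0.312,"ax":0,"ay":0,"az":0,"grip":1},{"x":-0.002,"y":0.001,"z":0.312,"ax":0,"ay":0,"az":0,"grip":1},{"x":-0.002,"y":0.001,"z":0.312,"ax":0,"ay":0,"az":0,"grip":1}])

```text
time: 2.65
tool_pos: [0.4744, 0.1869, 0.0274]
tcp_rot: [1.264, 2.874, 0.003]
wrist_force: [-2.4, 0.4, 6.3]
width: 0.475
grip_force: 50.8
```

Request:
step_arm(series=[{"x":0,"y":0,"z":-0.06,"ax":0,"ay":0,"az":0,"grip":1},{"x":0,"y":0,"z":-0.16,"ax":0,"ay":0,"az":0,"grip":1},{"x":-0.07,"y":0,"z":-0.16,"ax":0,"ay":0,"az":0,"grip":1},{"x":-0.15,"y":0,"z":-0.16,"ax":0,"ay":0,"az":0,"grip":1},{"x":-0.23,"y":0,"z":-0.16,"ax":0,"ay":0,"az":0,"grip":1},{"x":-0.31,"y":0,"z":-0.16,"ax":0,"ay":0,"az":0,"grip":1},{"x":-0.39,"y":0,"z":-0.16,"ax":0,"ay":0,"az":0,"grip":1},{"x":-0.47,"y":-0.005,"z":-0.16,"ax":0,"ay":0,"az":0,"grip":1},{"x":-0.52,"y":-0.005,"z":-0.16,"ax":0,"ay":0,"az":0,"grip":1},{"x":-0.549,"y":-0.005,"z":-0.16,"ax":0,"ay":0,"az":0,"grip":1},{"x":-0.549,"y":-0.005,"z":-0.16,"ax":0,"ay":0,"az":0,"grip":1},{"x":-0.549,"y":-0.005,"z":-0.16,"ax":0,"ay":0,"az":0,"grip":1}])

```text
time: 3.85
tool_pos: [0.6559, -0.0169, 0.1046]
tcp_rot: [-1.264, -2.873, 0.0]
wrist_force: [0.2, 0.1, -6.2]
width: 0.474
grip_force: 53.8
```

```bash
python3 - <<'E'
from h import *
from workcell import bot,imaging
c=imaging.read_camera('scene');cv2.imwrite('pics/s3.png',c['img'][:,:,::-1])
st=bot.read_state();print(st['time'],st['tool_pos'],st['width'],st['wrist_force'],plan(st,(.657,-.018,.031),42.5))
E
```

```text
3.9 [ 0.65571092 -0.0164766   0.10464021] 0.4708365425356735 [-0.82807726  1.04964278 -6.18643038] (array([-0.0043,  0.    ,  0.1473]), array([-0.0021, -0.004 ,  0.0019]))
```

View pics/s3.png

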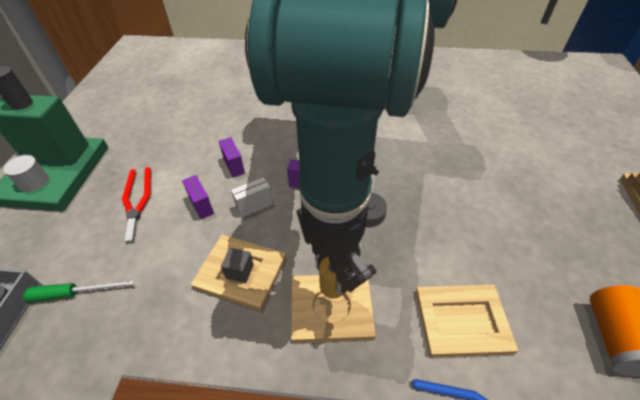

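The mandrel is held upright above the round nest, near (325,280). I'll lower it gently.

Request:
step_arm(series=[{"x":-0.003,"y":0,"z":0.05,"ax":0,"ay":0,"az":0,"grip":1},{"x":-0.003,"y":0,"z":0.09,"ax":0,"ay":0,"az":0,"grip":1},{"x":-0.003,"y":0,"z":0.115,"ax":0,"ay":0,"az":0,"grip":1},{"x":-0.003,"y":0,"z":0.13,"ax":0,"ay":0,"az":0,"grip":1},{"x":-0.003,"y":0,"z":0.138,"ax":0,"ay":0,"az":0,"grip":1},{"x":-0.003,"y":0,"z":0.143,"ax":0,"ay":0,"az":0,"grip":1},{"x":-0.003,"y":0,"z":0.143,"ax":0,"ay":0,"az":0,"grip":1}])

```text
time: 4.6
tool_pos: [0.6586, -0.0185, 0.0343]
tcp_rot: [1.264, 2.875, 0.001]
wrist_force: [-0.0, -0.2, -5.6]
width: 0.471
grip_force: 53.8
```

Request:
step_arm(series=[{"x":0,"y":0,"z":0.003,"ax":0,"ay":0,"az":0,"grip":1},{"x":0,"y":0,"z":0.005,"ax":0,"ay":0,"az":0,"grip":1},{"x":0,"y":0,"z":0.005,"ax":0,"ay":0,"az":0,"grip":1}])

```text
time: 4.9
tool_pos: [0.6592, -0.0187, 0.0335]
tcp_rot: [1.264, 2.874, 0.001]
wrist_force: [-2.7, 0.2, 5.3]
width: 0.475
grip_force: 54.9
```

The wrist force has turned upward, so it is on the floor. I'll release and rise.

Request:
step_arm(series=[{"x":0,"y":0,"z":0,"ax":0,"ay":0,"az":0,"grip":-1},{"x":0,"y":0,"z":0,"ax":0,"ay":0,"az":0,"grip":-1},{"x":0,"y":0,"z":0,"ax":0,"ay":0,"az":0,"grip":-1},{"x":0,"y":0,"z":0,"ax":0,"ay":0,"az":0,"grip":-1},{"x":0,"y":0,"z":0,"ax":0,"ay":0,"az":0,"grip":-1},{"x":0,"y":0,"z":0,"ax":0,"ay":0,"az":0,"grip":-1},{"x":0,"y":0,"z":-0.04,"ax":0,"ay":0,"az":0,"grip":-1},{"x":0,"y":0,"z":-0.14,"ax":0,"ay":0,"az":0,"grip":-1},{"x":0,"y":0,"z":-0.24,"ax":0,"ay":0,"az":0,"grip":-1},{"x":0,"y":0,"z":-0.3,"ax":0,"ay":0,"az":0,"grip":-1},{"x":0,"y":0,"z":-0.3,"ax":0,"ay":0,"az":0,"grip":-1}])

```text
time: 6.0
tool_pos: [0.6625, -0.0188, 0.1889]
tcp_rot: [1.26, 2.865, 0.007]
wrist_force: [0.1, 0.0, 0.9]
width: 1.002
grip_force: 0.0
```

```bash
python3 - <<'E'
from h import *
from workcell import bot,imaging
c=imaging.read_camera('wrist')
st=bot.read_state();print(st['time'],st['tool_pos'],st['width'],plan(st,(.449,-.194,.181),35.2))
H=cv2.cvtColor(c['img'],cv2.COLOR_RGB2HSV);h,s,v=[H[...,i].astype(int) for i in range(3)]
d=c['R']@np.array([.658,-.018,.062])+c['t'];p=d[:2]/d[2]*[c['fx'],c['fy']]+[c['cx'],c['cy']];print('pred',p)
m=((s>110)&(v>120)&(h>15)&(h<30)).astype(np.uint8)
n,l,S,C=cv2.connectedComponentsWithStats(m)
for i in range(1,n):
    if S[i,4]>200: print(S[i],C[i],cast(c,C[i],.062))
E
```

```text
6.05 [ 0.66054415 -0.01873876  0.18532767] 1.0006517930333048 (array([ 0.0278, -0.5488,  0.0058]), array([0.0102, 0.0093, 0.2446]))
pred [312.2637331 185.0548166]
[375   0  42  55 691] [395.06801737  24.97250362] [[0.61608381 0.13160603]]
[ 392    0   66   69 1206] [425.67164179  27.5655058 ] [[0.63654413 0.14781224]]
[ 267  101  117  141 6233] [323.51066902 175.0806995 ] [[ 0.65935071 -0.00325928]]
[248 145  36  54 213] [265.71361502 172.81220657] [[ 0.61655317 -0.03933116]]
[ 119  182  138  106 3779] [187.57634295 231.21989944] [[ 0.59631403 -0.14045314]]
```

Request:
step_arm(series=[{"x":0.028,"y":-0.549,"z":0,"ax":0,"ay":0,"az":0.243,"grip":-1},{"x":0.028,"y":-0.549,"z":0,"ax":0,"ay":0,"az":0.243,"grip":-1},{"x":0.028,"y":-0.549,"z":0,"ax":0,"ay":0,"az":0.243,"grip":-1},{"x":0.028,"y":-0.549,"z":0,"ax":0,"ay":0,"az":0.243,"grip":-1},{"x":0.028,"y":-0.549,"z":0,"ax":0,"ay":0,"az":0.243,"grip":-1},{"x":0.028,"y":-0.549,"z":0,"ax":0,"ay":0,"az":0.243,"grip":-1},{"x":0.028,"y":-0.549,"z":0,"ax":0,"ay":0,"az":0.243,"grip":-1},{"x":0.028,"y":-0.549,"z":0,"ax":0,"ay":0,"az":0.243,"grip":-1},{"x":0.028,"y":-0.549,"z":0,"ax":0,"ay":0,"az":0.243,"grip":-1},{"x":0.028,"y":-0.549,"z":0,"ax":0,"ay":0,"az":0.243,"grip":-1}])

```text
time: 7.05
tool_pos: [0.4471, -0.1931, 0.1808]
tcp_rot: [-1.442, -2.79, -0.0]
wrist_force: [-0.7, -0.0, 0.6]
width: 1.0
grip_force: 0.0
```

```bash
python3 - <<'E'
from h import *
from workcell import bot,imaging
c=imaging.read_camera('wrist')
st=bot.read_state();print(st['time'],st['tool_pos'],st['width'],plan(st,(.449,-.194,.025),35.2))
H=cv2.cvtColor(c['img'],cv2.COLOR_RGB2HSV);h,s,v=[H[...,i].astype(int) for i in range(3)]
cv2.imwrite('pics/w4.png',c['img'][:,:,::-1])
d=c['R']@np.array([.449,-.194,.056])+c['t'];print('pred',d[:2]/d[2]*[c['fx'],c['fy']]+[c['cx'],c['cy']])
E
```

```text
7.1 [ 0.44709701 -0.19312613  0.18092362] 1.002939327495177 (array([-0.0038,  0.0021,  0.3118]), array([-0.0003, -0.0011,  0.0046]))
pred [317.12188551 192.20771295]
```

View pics/w4.png

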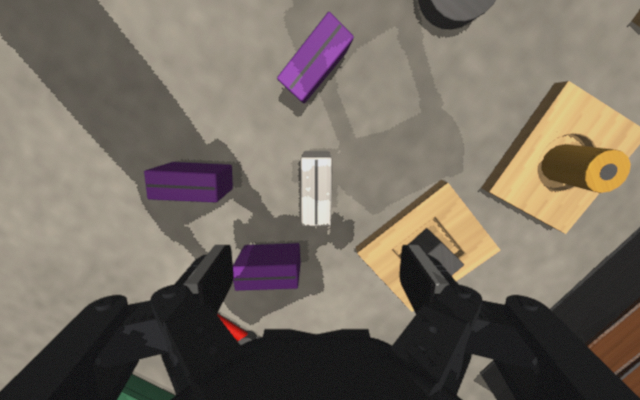

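The block is centred near (316,190) and aligned with the fingers. The purple decoys are clear, and the mandrel stands in its round nest at (595,170). I'll descend and grip.

Request:
step_arm(force=40, series=[{"x":-0.004,"y":0.002,"z":0.1,"ax":0,"ay":0,"az":0,"grip":-1},{"x":-0.004,"y":0.002,"z":0.2,"ax":0,"ay":0,"az":0,"grip":-1},{"x":-0.004,"y":0.002,"z":0.27,"ax":0,"ay":0,"az":0,"grip":-1},{"x":-0.004,"y":0.002,"z":0.31,"ax":0,"ay":0,"az":0,"grip":-1},{"x":-0.004,"y":0.002,"z":0.31,"ax":0,"ay":0,"az":0,"grip":-1},{"x":-0.004,"y":0.002,"z":0.31,"ax":0,"ay":0,"az":0,"grip":1},{"x":-0.004,"y":0.002,"z":0.31,"ax":0,"ay":0,"az":0,"grip":1},{"x":-0.004,"y":0.002,"z":0.31,"ax":0,"ay":0,"az":0,"grip":1},{"x":-0.004,"y":0.002,"z":0.31,"ax":0,"ay":0,"az":0,"grip":1},{"x":-0.004,"y":0.002,"z":0.31,"ax":0,"ay":0,"az":0,"grip":1},{"x":-0.004,"y":0.002,"z":0.31,"ax":0,"ay":0,"az":0,"grip":1},{"x":-0.004,"y":0.002,"z":0.31,"ax":0,"ay":0,"az":0,"grip":1}])

```text
time: 8.3
tool_pos: [0.4497, -0.1956, 0.0279]
tcp_rot: [1.443, 2.787, 0.0]
wrist_force: [-0.8, 1.0, 6.6]
width: 0.348
grip_force: 40.9
```

Request:
step_arm(series=[{"x":0,"y":0,"z":0,"ax":0,"ay":0,"az":0,"grip":1},{"x":0,"y":0,"z":-0.05,"ax":0,"ay":0,"az":0,"grip":1},{"x":0,"y":0,"z":-0.14,"ax":0,"ay":0,"az":0,"grip":1},{"x":0,"y":0,"z":-0.24,"ax":0,"ay":0,"az":0,"grip":1},{"x":0,"y":0,"z":-0.3,"ax":0,"ay":0,"az":0,"grip":1},{"x":0,"y":0,"z":-0.3,"ax":0,"ay":0,"az":0,"grip":1}])

```text
time: 8.9
tool_pos: [0.4517, -0.1966, 0.1817]
tcp_rot: [1.44, 2.78, 0.0]
wrist_force: [1.2, 0.6, -3.0]
width: 0.347
grip_force: 41.1
```

```bash
python3 - <<'E'
from h import *
from workcell import bot,imaging
st=bot.read_state();print(st['time'],st['tool_pos'],st['width'],st['wrist_force'],plan(st,(.658,.194,.175),7.5))
E
```

```text
8.9 [ 0.45165941 -0.19658511  0.18171185] 0.34695639371740994 [ 1.17453383  0.61474385 -2.9869612 ] (array([0.4   , 0.7877, 0.0137]), array([0.0138, 0.0151, 0.9246]))
```

Request:
step_arm(series=[{"x":0.05,"y":0.09,"z":0,"ax":0,"ay":0,"az":0.1,"grip":1},{"x":0.09,"y":0.17,"z":0,"ax":0,"ay":0,"az":0.2,"grip":1},{"x":0.13,"y":0.26,"z":0,"ax":0,"ay":0,"az":0.3,"grip":1},{"x":0.18,"y":0.35,"z":0,"ax":0,"ay":0,"az":0.4,"grip":1},{"x":0.22,"y":0.44,"z":0,"ax":0,"ay":0,"az":0.5,"grip":1},{"x":0.27,"y":0.53,"z":0,"ax":0,"ay":0,"az":0.6,"grip":1},{"x":0.31,"y":0.61,"z":0,"ax":0,"ay":0,"az":0.7,"grip":1},{"x":0.36,"y":0.7,"z":0,"ax":0,"ay":0,"az":0.82,"grip":1},{"x":0.4,"y":0.788,"z":0,"ax":0,"ay":0,"az":0.925,"grip":1},{"x":0.4,"y":0.788,"z":0,"ax":0,"ay":0,"az":0.925,"grip":1},{"x":0.4,"y":0.788,"z":0,"ax":0,"ay":0,"az":0.925,"grip":1},{"x":0.4,"y":0.788,"z":0,"ax":0,"ay":0,"az":0.925,"grip":1}])

```text
time: 10.1
tool_pos: [0.653, 0.1948, 0.1736]
tcp_rot: [-2.07, -2.36, 0.006]
wrist_force: [-0.0, -0.0, -3.0]
width: 0.345
grip_force: 41.7
```

```bash
python3 - <<'E'
from h import *
from workcell import bot,imaging
a=imaging.read_camera('wrist')['img'][:,:,::-1]
b=imaging.read_camera('scene')['img'][:,:,::-1]
cv2.imwrite('pics/ws5.png',cv2.resize(np.vstack([a[80:320],b[180:400]]),None,fx=1.2,fy=1.2))
st=bot.read_state();print(st['time'],st['tool_pos'],st['width'],st['wrist_force'],plan(st,(.658,.194,.035),7.5))
E
```

```text
10.2 [0.65361092 0.19428753 0.17504772] 0.3443282491455598 [ 0.16942475 -0.70387668 -2.5974728 ] (array([-0.0015,  0.0093,  0.2801]), array([-0.0043,  0.0011, -0.0023]))
```

View pics/ws5.png

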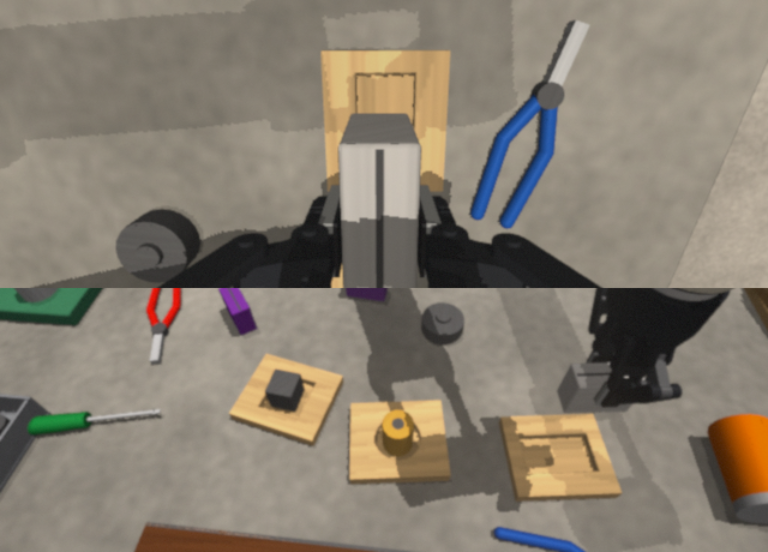

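The block is level in the gripper and aligned with the long nest, and the mandrel sits in the round nest at (397,430) in the combined picture. I'll lower the block.

Request:
step_arm(series=[{"x":-0.001,"y":0.008,"z":0.08,"ax":0,"ay":0,"az":0,"grip":1},{"x":-0.001,"y":0.008,"z":0.15,"ax":0,"ay":0,"az":0,"grip":1},{"x":-0.001,"y":0.008,"z":0.2,"ax":0,"ay":0,"az":0,"grip":1},{"x":-0.001,"y":0.008,"z":0.235,"ax":0,"ay":0,"az":0,"grip":1},{"x":-0.001,"y":0.008,"z":0.255,"ax":0,"ay":0,"az":0,"grip":1},{"x":-0.001,"y":0.008,"z":0.268,"ax":0,"ay":0,"az":0,"grip":1},{"x":-0.001,"y":0.008,"z":0.275,"ax":0,"ay":0,"az":0,"grip":1},{"x":-0.001,"y":0.008,"z":0.275,"ax":0,"ay":0,"az":0,"grip":1}])

```text
time: 11.0
tool_pos: [0.6595, 0.1959, 0.0396]
tcp_rot: [2.071, 2.361, 0.002]
wrist_force: [-0.3, -0.1, -4.1]
width: 0.341
grip_force: 41.7
```

Request:
step_arm(series=[{"x":0,"y":0,"z":0.003,"ax":0,"ay":0,"az":0,"grip":1},{"x":0,"y":0,"z":0.005,"ax":0,"ay":0,"az":0,"grip":1},{"x":0,"y":0,"z":0.005,"ax":0,"ay":0,"az":0,"grip":1}])

```text
time: 11.3
tool_pos: [0.6591, 0.196, 0.0368]
tcp_rot: [2.071, 2.362, 0.001]
wrist_force: [0.6, -0.7, -3.7]
width: 0.345
grip_force: 41.7
```

Request:
step_arm(series=[{"x":0,"y":0,"z":0.003,"ax":0,"ay":0,"az":0,"grip":1},{"x":0,"y":0,"z":0.006,"ax":0,"ay":0,"az":0,"grip":1},{"x":0,"y":0,"z":0.006,"ax":0,"ay":0,"az":0,"grip":1}])

```text
time: 11.6
tool_pos: [0.659, 0.196, 0.034]
tcp_rot: [2.071, 2.362, 0.001]
wrist_force: [-1.2, -0.6, 1.1]
width: 0.343
grip_force: 42.2
```

The block has touched the floor, so I'll release, rise and move aside.

Request:
step_arm(series=[{"x":0,"y":0,"z":0.001,"ax":0,"ay":0,"az":0,"grip":1},{"x":0,"y":0,"z":0.001,"ax":0,"ay":0,"az":0,"grip":-1},{"x":0,"y":0,"z":0.001,"ax":0,"ay":0,"az":0,"grip":-1},{"x":0,"y":0,"z":0.001,"ax":0,"ay":0,"az":0,"grip":-1},{"x":0,"y":0,"z":0.001,"ax":0,"ay":0,"az":0,"grip":-1},{"x":0,"y":0,"z":0.001,"ax":0,"ay":0,"az":0,"grip":-1},{"x":0,"y":0,"z":0.001,"ax":0,"ay":0,"az":0,"grip":-1},{"x":0,"y":0,"z":-0.04,"ax":0,"ay":0,"az":0,"grip":-1},{"x":0,"y":0,"z":-0.14,"ax":0,"ay":0,"az":0,"grip":-1},{"x":0,"y":0,"z":-0.24,"ax":0,"ay":0,"az":0,"grip":-1},{"x":0,"y":0,"z":-0.34,"ax":0,"ay":0,"az":0,"grip":-1},{"x":0,"y":0,"z":-0.4,"ax":0,"ay":0,"az":0,"grip":-1}])

```text
time: 12.8
tool_pos: [0.6606, 0.1963, 0.2389]
tcp_rot: [2.069, 2.359, 0.009]
wrist_force: [1.4, -0.3, -0.1]
width: 1.002
grip_force: 0.0
```

Request:
step_arm(series=[{"x":0.1,"y":-0.1,"z":0,"ax":0,"ay":0,"az":0,"grip":-1},{"x":0.2,"y":-0.2,"z":0,"ax":0,"ay":0,"az":0,"grip":-1},{"x":0.3,"y":-0.3,"z":0,"ax":0,"ay":0,"az":0,"grip":-1},{"x":0.4,"y":-0.3,"z":0,"ax":0,"ay":0,"az":0,"grip":-1},{"x":0.5,"y":-0.3,"z":0,"ax":0,"ay":0,"az":0,"grip":-1},{"x":0.6,"y":-0.3,"z":0,"ax":0,"ay":0,"az":0,"grip":-1},{"x":0.6,"y":-0.3,"z":0,"ax":0,"ay":0,"az":0,"grip":-1},{"x":0.6,"y":-0.3,"z":0,"ax":0,"ay":0,"az":0,"grip":-1}])

```text
time: 13.6
tool_pos: [0.4684, 0.4793, 0.2331]
tcp_rot: [-2.064, -2.366, -0.003]
wrist_force: [0.1, -0.5, 0.1]
width: 0.997
grip_force: 0.0
```

```bash
python3 - <<'E'
from h import *
from workcell import bot,imaging
c=imaging.read_camera('top')
H=cv2.cvtColor(c['img'],cv2.COLOR_RGB2HSV);h,s,v=[H[...,i].astype(int) for i in range(3)]
cv2.imwrite('pics/t6.png',cv2.resize(c['img'][80:200,170:380,::-1],None,fx=3.5,fy=3.5))
for n,p in(('m',(.658,-.018,.062)),('b',(.658,.194,.062))):
    d=c['R']@np.array(p)+c['t'];print(n,d[:2]/d[2]*[c['fx'],c['fy']]+[c['cx'],c['cy']])
st=bot.read_state();print(st['time'],st['tool_pos'],st['wrist_force'],st['width'])
E
```

```text
m [328.57597794 130.22134391]
b [226.49890699 112.25056541]
13.65 [0.46933718 0.47657245 0.23289494] [ 0.29050252 -0.46558023  0.25712115] 0.9970937154330586
```

View pics/t6.png

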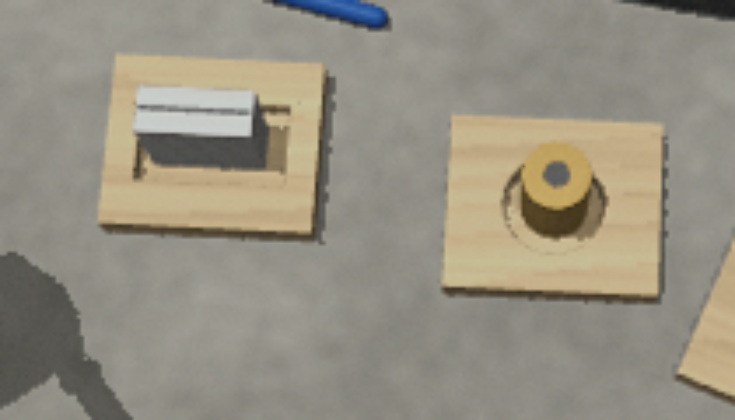

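The mandrel's mark is at (328.9,129.7), with (328.6,130.2) predicted. The block's top centre is at (225.7,111.7), with (226.5,112.3) predicted. Both stand in their nests within about 2 mm.

```bash
python3 -c "
from workcell import bot
print(bot.finish_job())"
```

```text
the job is handed in; nothing more can be done
None
```

The mandrel is in the round nest and the aluminium block is in the long nest; both were upright, released and within about 2 mm of centre in the last picture, and I handed the job in at about 14 s (no verdict was returned).

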